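# Widen the spice rack by one hole and put the jar away

## Robot

A 6-joint arm with a two-finger parallel gripper is mounted at the origin on a cart in front of the work surface, level with it; the furniture and walls round the work are solid. World frame = base frame: x ahead of the robot, y to its left, z up, the work surface at z = 0. Lengths are in m, angles in rad, forces in N, time in s.
With the tool pointing down it reaches from about 0.375 to 0.9 m from the base axis. Payload 3.1 kg.
Tool frame: the origin (TCP) lies between the finger pads; the fingertips stand manip.finger_overhang ahead of it and the grasp point (between the pads) lies 5 mm behind it (manip.finger_overhang is the distance from the TCP to the fingertips, in m); z points along the fingers, y is the line along which they close (so a half turn about z gives the same grasp; the last joint's range is limited). The gripper opens to 85 mm and grips with 20 to 120 N. Pads are 22 mm wide; open, the fingers measure 114 mm over their backs; the gripper's body (76 mm by 85 mm) begins 54 mm behind the grasp point. The pads swing forward as they close: fully open they stand 13 mm farther back than shut.
Start: joints at [-1.381, 0.527, 1.433, -0, 1.181, -0.178], TCP at [0.225, -0.583, 0.245] pointing down, gripper open.
Joint ranges: [-3.08, 3.08], [-0.75, 2.2], [0.22, 2.44], [-1.43, 4.57], [0, 2.65], [-2.85, 2.85]. Speed limits (rad/s): [2.79, 2.79, 3.14, 3.14, 3.14, 3.14].

## Interface

Orientations are given as a unit quaternion [x, y, z, w].
In Python, from station import manip gives the robot as it stands.
- The arm moves only by the tool drive_tool, never from a script. Its argument "plan" is a list of rows, each a list of 7 numbers: the shift along the tool's x, y, z in m, then the turn, a rotation vector about the tool's x, y, z in degrees, then the opening, from -1 (shut) to 1 (fully open). In form: [[x, y, z, wx, wy, wz, gripper], ...]. A call has 1 to 10 rows; each row shifts and turns the commanded pose from where the row before left it, along the tool's axes as they then stand; what a row does not reach is not made up. A row lasts 1/10 s, in which the tool goes at most 50 mm and 8.59 degrees, less where a joint would pass 70% of its speed; a pose out of reach is approached as far as the arm can. A call is refused whole if a number of a shift passes 0.05 or a number of a turn 8.59, either way. A call with a gripper value outside its range is refused whole. The fingers move at their own pace and stop on an object; "newtons" is the grip in N (left out, the last holds). Time passes only in rows, so rows that do not move let the fingers close. It gives the time, the measured TCP pose, the force, the opening and the grip force at its end, in the units of the state.
- manip.sense(): the state, without advancing time (a new reading comes with each control period).
- manip.snapshot(name): name is "scene" or "top"; returns a dict with "image" (384x512x3 uint8, red, green, blue), "z_map" (384x512 float32, m along the optical axis (not along the pixel's ray), 0 where there is no reading), "fov_y" (degrees; the focal length in pixels is half the picture's height over the tangent of half this angle, whatever the lens; pixels are square), "cx", "cy" (the principal point, pixels), "k1" (the pictures are not rectified: a ray, as slopes to the right and down, at radius r is drawn at 1 + k1 r^2 times it, then the intrinsics apply), "extrinsics" (4x4, takes a point from camera to world coordinates). Camera axes: x right, y up, looking along -z (the intrinsics and any distortion apply to the point x, -y, -z); pixel columns grow to the right and rows downward; lengths in m; the calibration is good to about 2 mm. A picture is of the moment at which its call begins.
- manip.sign_off(): hands the job in; it is judged then, once.
The state is a dict: "t": time; "q": joint angles; "qd": joint speeds; "tau": joint torques, N m; "tcp_pos": TCP position; "tool_rot": TCP orientation; "force": force on the tool from outside, world axes, zero at the start; "ft_torque": the same for the moment, N m; "finger_gap": opening from 0.0 (shut) to 1.0 (fully open); "gripper_force": force on a finger pad.
Only numpy, scipy, OpenCV 4.12 (cv2) and the standard library are available. Lean on these libraries where they do the work, as an engineer would, in place of code of your own. Each camera call takes 0.05 s, during which the arm holds its last target. There are 200 camera calls.

## Task

The extendable spice rack has no room for the red-capped spice jar. Press down the red spring button on its front tube, slide it along the slot towards the rack's sliding end board until it pops up by itself in the next hole, without forcing the button hard against the tube or jamming it down on its stop; this draws the end board out. Then stand the red-capped jar gently upright in the gap that has opened beside the end board, leaving the three containers already in the rack standing in their places.

Things in the scene. Friction and masses are not known exactly. Their poses are not given: they have to be found in the camera images.
- rack: fixed half of an extendable wooden spice rack, firm on the table: end board, shelf board (top 9 mm up), back rod (10 mm thick, x = +46, top 54 mm up), square front tube. Origin on the table under the closed rack's middle (y +95 to -91 mm); x from front tube to back rod, y along the rack to the fixed end board, z up. End boards 10 mm thick, 64 mm high at the tube, 87 mm at the jars
- rack_end: sliding half: end board (inner face at rack y = -81 mm when closed), shelf board (top 5 mm up) from under the fixed one, dark inner tube that carries the button. Axes as the rack's; origin on the rack's origin while the button is in its first hole. Slides along rack y only, -y opens, about 2 N friction; up to 1 mm play each way while the button is up in a hole
- press_button: red spring button in the inner tube; origin on its axis, level with the tube top when up. Its shoulder (15 mm wide, 4 mm thick) fills the hole, 1 mm proud. 4 N starts it down, 7.5 N at its hard stop 7 mm down; from 4 mm down the shoulder clears the tube wall. Slid 8 mm off the hole it stays caught under the wall and needs no holding down
- thumb_piece (a point): centre of the button's red thumb piece: rounded block 20 mm across the tube by 14 mm along it (two flat faces, for fingers closing along the tube), 14 mm high; button up, its underside is 7 mm and its top 21 mm above the tube top (this point 74 mm above the table). Caught under the wall, it is pushed along from the side with about 4 N; in the next hole it springs up and stops dead
- hole_1 (a point): centre of the hole in which the button stands at the start, in the flat top face of the aluminium front tube (22 mm wide, axis at rack x = -50 mm, top face 60 mm above the table, wall 3 mm). Axes as the rack's. Farther along towards the sliding end (rack -y) come the next hole, 48 to 64 mm away (it differs from rack to rack), and a third 52 mm beyond, all 17 mm wide, joined by a slot 10 mm wide
- gap (a point): where the jar is to stand: middle of the gap that opens, on the sliding shelf board (5 mm above the table); axes as the rack's; rack x = +8, y = -96 mm. With the button in the next hole the gap runs 33 to 49 mm from here to the end board (-y) and 31 mm to the fixed shelf board's edge and the last container (+y). Before that the end board is in the way
- red_jar: loose glass spice jar with a red cap, 47 mm across, 97 mm high (cap 45 mm across, top 21 mm), about 0.11 kg; origin at the centre of its underside, z up; it stands on the table to the left of the rack
- yellow_jar: glass spice jar with a yellow cap, 45 mm across, 100 mm high, one of the three containers in the rack; origin at its underside
- salt_shaker: glass salt shaker with a grey domed top, 44 mm across, 90 mm high, in the rack; origin at its underside
- orange_bottle: slim clear bottle with an orange cap, 40 mm across, 113 mm high, in the rack; origin at its underside
There are look-alikes about, which are no part of the job. What is shaped like the yellow_jar but purple or turquoise is not meant.

How it is judged:
By the outcome, as a careful person would: the job done as asked, in the order asked, and still so for the second after the job is handed in, with the robot touching nothing.
It also fails if it takes over 51 s, if anything falls off the work surface, if the arm or the gripper's body presses on something with over 40 N, if the wrist force passes 120 N, or if a joint passes its speed limit or range.

## Working session

There is one attempt and no reset: what is moved stays moved. The work goes in short steps, Python scripts to look and compute and a tool call to move; the robot and the scene stay as the last step left them, time stands still between calls to the robot, and variables do not carry over. Pictures are saved under pics/ and viewed, at most 10 in all, crops included, and the job is handed in when it is done.

Besides the shell and the picture viewer there is one more tool, called after "Call:" as name(argument=value, ...) on one line, values as JSON. drive_tool: Moves the arm, as the interface text tells. Its arguments: {"type":"object","properties":{"plan":{"type":"array"},"newtons":{"type":"number"}},"required":["plan"]}

```bash
mkdir -p pics
cat > h.py <<'E'
import numpy as np, cv2
from station import manip
def snap(n):
    s=manip.snapshot(n); im=s["image"]; H=im.shape[0]
    f=H/2/np.tan(np.radians(s["fov_y"])/2); s["f"]=f
    return s
def ray(s,u,v):
    d=np.array([(u-s["cx"])/s["f"],(v-s["cy"])/s["f"]]); p=d.copy()
    for _ in range(30): p=d/(1+s["k1"]*(p@p))
    T=np.array(s["extrinsics"]); return T[:3,3],T[:3,:3]@np.array([p[0],-p[1],-1.])
def onz(s,u,v,z):
    o,d=ray(s,u,v); return o+d*(z-o[2])/d[2]
def deep(s,u,v):
    o,d=ray(s,u,v); return o+d*s["z_map"][int(round(v)),int(round(u))]
def cloud(s):
    H,W=s["z_map"].shape
    uu,vv=np.meshgrid(np.arange(W),np.arange(H))
    d=np.stack([(uu-s["cx"])/s["f"],(vv-s["cy"])/s["f"]],-1); p=d.copy()
    for _ in range(30): p=d/(1+s["k1"]*(p**2).sum(-1,keepdims=True))
    T=np.array(s["extrinsics"]); z=s["z_map"][...,None]
    c=np.concatenate([p[...,:1]*z,-p[...,1:]*z,-z],-1)
    return c@T[:3,:3].T+T[:3,3]
E
python3 - <<'E'
from h import *
print(manip.finger_overhang, manip.sense())
for n in("scene","top"):
    s=snap(n); print(n,s["f"],s["cx"],s["cy"],s["k1"],np.round(s["extrinsics"],3).tolist())
    cv2.imwrite(f"pics/{n}0.png",cv2.resize(s["image"][...,::-1],(800,600),interpolation=cv2.INTER_CUBIC))
E
```

```text
0.014 {'t': 0.0, 'q': array([-1.38048777e+00,  5.28476773e-01,  1.43389288e+00,  1.49092407e-05,
        1.18141736e+00, -1.78522448e-01]), 'qd': array([-0.00023604, -0.00131846, -0.00067034, -0.00038226, -0.00123902,
       -0.00019754]), 'tau': array([ 1.26522700e-04, -4.42346013e+01, -1.78023058e+01, -1.05995666e-04,
        8.34646431e-03,  8.56398003e-06]), 'tcp_pos': array([ 0.22521461, -0.58227725,  0.24433008]), 'tool_rot': array([ 9.83043527e-01,  1.83369079e-01,  4.27661698e-07, -1.09720317e-03]), 'force': array([-0.22730636,  0.48288684, -0.72496908]), 'ft_torque': array([-0.0073063 , -0.02618929,  0.03697075]), 'gripper_force': 0.0, 'finger_gap': 1.004601167038659}
scene 451.0840200717132 252.20875058674739 181.64794650436988 0.037718012576207646 [[-0.538, 0.341, -0.771, -0.271], [-0.843, -0.202, 0.499, 0.668], [0.014, 0.918, 0.396, 0.518], [0.0, 0.0, 0.0, 1.0]]
top 460.9235659668357 256.41420984796963 195.9499887211765 -0.1844251396207942 [[0.028, 0.987, -0.16, 0.409], [-0.999, 0.032, 0.025, 0.117], [0.03, 0.159, 0.987, 0.926], [0.0, 0.0, 0.0, 1.0]]
```

View pics/scene0.png

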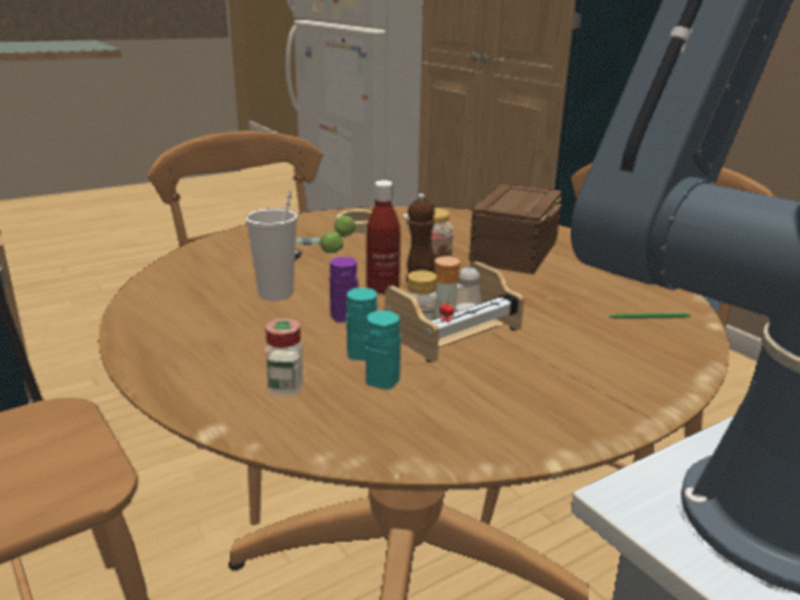

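View pics/top0.png

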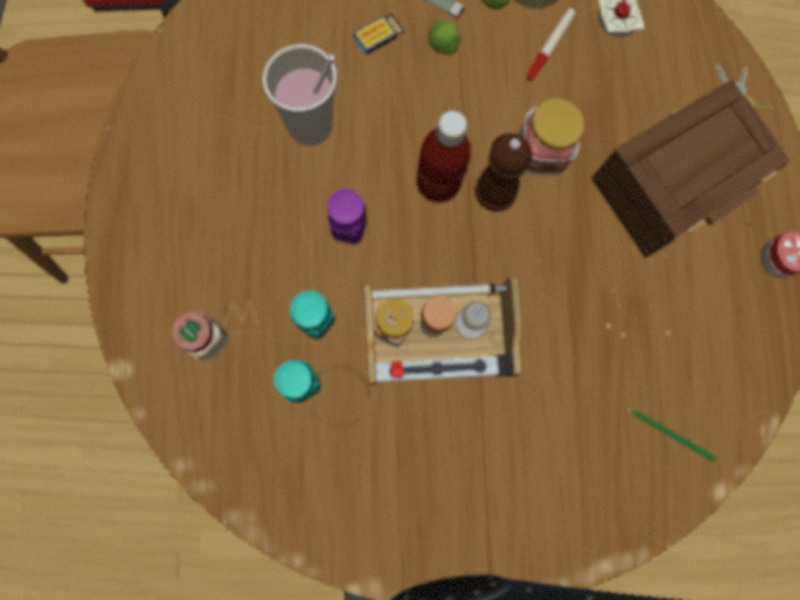

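The top view shows the rack at (365-520, 280-382), with the red button at (397,369) and the slot and dark holes running right to (480,366). So the sliding end is the right board at (515,325). The yellow, orange and salt containers are at (395,318), (438,313) and (475,317).

Two jars have red caps: one at (195,335) to the left of the rack, and one at (788,252) on the far right. The left one fits the description, because the red jar stands to the left of the rack. I'll confirm it in an enlarged crop and measure.

Run:
```python
from h import *
s=snap("top"); im=s["image"]; P=cloud(s)
a=cv2.resize(im[170:255,225:340,::-1],None,fx=5,fy=5,interpolation=cv2.INTER_CUBIC)
b=cv2.resize(im[185:245,100:215,::-1],None,fx=3,fy=3,interpolation=cv2.INTER_CUBIC)
c=np.zeros((a.shape[0]+b.shape[0],a.shape[1],3),np.uint8); c[:a.shape[0]]=a; c[a.shape[0]:,:b.shape[1]]=b
cv2.imwrite("pics/crop1.png",c[:600])
np.save("P.npy",P)
hsv=cv2.cvtColor(im,cv2.COLOR_RGB2HSV)
red=((hsv[...,0]<6)|(hsv[...,0]>172))&(hsv[...,1]>90)&(hsv[...,2]>70)
n,l,st,ce=cv2.connectedComponentsWithStats(red.astype(np.uint8))
for i in range(1,n):
    if st[i,4]>12:
        q=P[l==i]; print(st[i],ce[i].round(1),np.median(q,0).round(4),"@.081",onz(s,*ce[i],.081).round(4),"@.097",onz(s,*ce[i],.097).round(4))
# tube face: bright unsaturated, z~.06
m=(hsv[...,1]<60)&(hsv[...,2]>110)&(abs(P[...,2]-.06)<.006)
m[:, :230]=0;m[:,335:]=0;m[:222]=0;m[250:]=0
q=P[m];print(m.sum(),q.min(0),q.max(0),np.median(q,0))
vx,vy,x0,y0=cv2.fitLine(q[:,:2].astype(np.float32),cv2.DIST_HUBER,0,.001,.001).ravel();print("tube dir",vx,vy,x0,y0,np.degrees(np.arctan2(vx,vy)))
# end boards
for lo,hi in((228,245),(318,336)):
    r=P[180:245,lo:hi]; k=(r[...,2]>.05)&(r[...,2]<.1)
    print(np.round(r[k].mean(0),4),k.sum())
# other objects heights
for u,v in((253,204),(281,200),(304,202),(126,213),(199,200),(189,243),(221,132),(284,80),(317,110)):
    print((u,v),deep(s,u,v).round(4))
```

```text
[ 55   0  48   3 117] [76.8  0.8] [ 1.4308  0.8221 -0.6564] @.081 [0.9543 0.4901 0.081 ] @.097 [0.944 0.483 0.097]
[394   0   9  11  69] [398.1   5.7] [ 0.9953 -0.2114  0.0369] @.081 [ 0.9676 -0.1956  0.081 ] @.097 [ 0.957  -0.1897  0.097 ]
[338  34  12  17  87] [343.5  41.5] [ 0.9071 -0.0885  0.0148] @.081 [ 0.8706 -0.0728  0.081 ] @.097 [ 0.8619 -0.0692  0.097 ]
[337  80   5  11  22] [338.4  86.1] [ 0.7689 -0.0588  0.086 ] @.081 [ 0.7713 -0.0602  0.081 ] @.097 [ 0.7645 -0.0568  0.097 ]
[271  85  29  23 285] [284.4  97.2] [0.7153 0.0539 0.1459] @.081 [0.7424 0.0469 0.081 ] @.097 [0.7361 0.0482 0.097 ]
[339  93  26  10 112] [350.9  98.3] [ 0.7453 -0.0819  0.0842] @.081 [ 0.7468 -0.0849  0.081 ] @.097 [ 0.7404 -0.0811  0.097 ]
[492 148  20  28 312] [501.6 162. ] [ 0.6418 -0.421   0.0491] @.081 [ 0.6322 -0.402   0.081 ] @.097 [ 0.628  -0.3921  0.097 ]
[128 215   7   9  22] [130.8 218.6] [0.4944 0.3244 0.0958] @.081 [0.4958 0.3278 0.081 ] @.097 [0.4942 0.3238 0.097 ]
[250 232   9  10  76] [253.6 236.4] [0.4711 0.0992 0.0811] @.081 [0.4706 0.099  0.081 ] @.097 [0.4695 0.0994 0.097 ]
597 [ 0.45917103 -0.02415066  0.05400752] [0.49171638 0.12435556 0.06407116] [0.47629605 0.04454612 0.05741121]
tube dir 0.09225923 -0.99573505 0.47618824 0.047711544 174.70639
[0.5131 0.1297 0.0742] 464
[ 0.5214 -0.0392  0.0705] 590
(253, 204) [0.5266 0.1024 0.109 ]
(281, 200) [0.5334 0.0533 0.122 ]
(304, 202) [0.5347 0.0092 0.0987]
(126, 213) [0.504  0.3333 0.0976]
(199, 200) [0.5318 0.2001 0.1015]
(189, 243) [0.4535 0.2145 0.1018]
(221, 132) [0.6611 0.1657 0.1008]
(284, 80) [0.7258 0.058  0.2018]
(317, 110) [ 0.7043 -0.0108  0.121 ]
```

View pics/crop1.png

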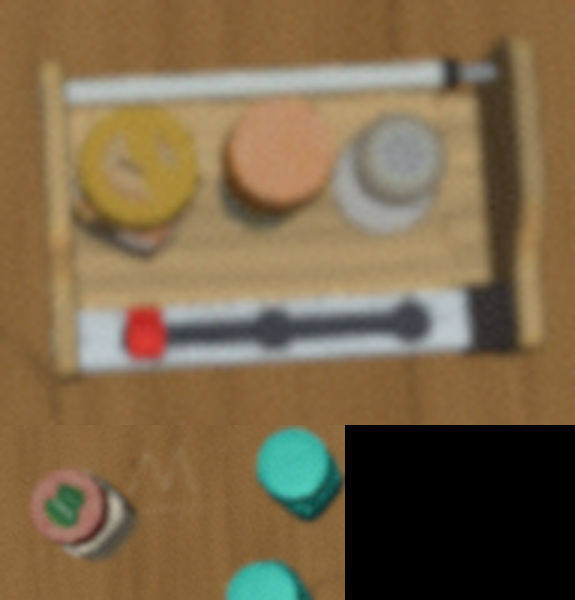

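The crop confirms the red-capped jar, whose cap has a green label, at crop (67,507). It shows hole 2 at crop (275,328) and hole 3 at (410,322), with the gap end on the right. Next I'll get the rack pose and the jar position.

Run:
```python
from h import *
s=snap("top"); im=s["image"]; P=cloud(s); s2=snap("scene")
g=lambda x,y:(225+(x+.5)/5-.5,170+(y+.5)/5-.5)
h2=onz(s,*g(275,328),.06);h3=onz(s,*g(410,322),.06); b=onz(s,253.6,236.4,.0805)
print("h2",h2,"h3",h3,"btn",b,"d23",np.linalg.norm(h3-h2),"d12",np.linalg.norm((h2-b)[:2]))
hsv=cv2.cvtColor(im,cv2.COLOR_RGB2HSV)
# tube face edges
m=(P[...,2]>.045)&(hsv[...,1]<70)&(hsv[...,2]>90)&(P[...,0]<.51)&(P[...,0]>.44)&(P[...,1]>-.03)&(P[...,1]<.13)
(c,sz,a)=cv2.minAreaRect(P[m][:,:2].astype(np.float32)*1000);print("tube rect",c,sz,a)
# pixel-col edges of tube on plane z=.06
up=[];lo=[]
for u in list(range(243,249))+list(range(262,316)):
    vs=np.where(m[:,u])[0]
    if len(vs)>2: up.append(onz(s,u,vs.min()-.5,.06)[:2]);lo.append(onz(s,u,vs.max()+.5,.06)[:2])
for n,e in(("up",up),("lo",lo)):
    e=np.array(e); f=np.polyfit(e[:,1],e[:,0],1); print(n,"slope",f,np.degrees(np.arctan(f[0])))
# rod
m=(hsv[...,1]<70)&(hsv[...,2]>90)&(P[...,2]>.03)&(P[...,2]<.07)&(P[...,0]>.545)&(P[...,0]<.6)&(P[...,1]>-.01)&(P[...,1]<.125)
e=P[m]; f=np.polyfit(e[:,1],e[:,0],1);print("rod",m.sum(),f,np.degrees(np.arctan(f[0])),np.median(e,0))
# red jar by top: cap blob by height
m=(P[...,2]>.09)&(P[...,1]>.28)&(P[...,1]<.39)&(P[...,0]>.45)&(P[...,0]<.56)
q=P[m];(c,r)=cv2.minEnclosingCircle(q[:,:2].astype(np.float32)*1000);print("cap",m.sum(),q.mean(0),c,r)
vs,us=np.where(m);print(us.mean(),vs.mean(),onz(s,us.mean(),vs.mean(),.097))
for nm,y,x in(("yel",.1024,.5266),("or",.0533,.5334),("salt",.0092,.5347),("teal1",.2001,.5318),("teal2",.2145,.4535)):
    zt={"yel":.1,"or":.112,"salt":.085}.get(nm,.09)
    m=(P[...,2]>zt)&(np.hypot(P[...,0]-x,P[...,1]-y)<.035); q=P[m]; print(nm,cv2.minEnclosingCircle(q[:,:2].astype(np.float32)*1000),q.mean(0).round(4))
# scene view red button
P2=cloud(s2);h=cv2.cvtColor(s2["image"],cv2.COLOR_RGB2HSV)
m=((h[...,0]<6)|(h[...,0]>172))&(h[...,1]>120)&(h[...,2]>70)
n,l,st,ce=cv2.connectedComponentsWithStats(m.astype(np.uint8))
for i in range(1,n):
    q=np.median(P2[l==i],0)
    if st[i,4]>12 and q[0]<.6 and q[2]>0 and abs(q[1])<.5: print(st[i],ce[i],q, onz(s2,*ce[i],.074))
# table check
q=P[(P[...,0]>.4)&(P[...,0]<.45)&(P[...,1]>0)&(P[...,1]<.1)];print(np.median(q,0))
q=P2[(P2[...,0]>.4)&(P2[...,0]<.44)&(P2[...,1]>0)&(P2[...,1]<.1)];print(np.median(q,0))
# scene-cam jar cap
m=(P2[...,2]>.085)&(P2[...,1]>.28)&(P2[...,1]<.39)&(P2[...,0]>.45)&(P2[...,0]<.56)
q=P2[m];print("cap2",m.sum(),q.mean(0),q.min(0),q.max(0))
```

```text
h2 [0.47583161 0.04961443 0.06      ] h3 [ 0.47950939 -0.00159118  0.06      ] btn [0.47063744 0.09900415 0.0805    ] d23 0.05133751936691671 d12 0.04966209636639812
tube rect (488.2890625, 50.55488967895508) (48.284950256347656, 150.18441772460938) 4.158947944641113
up slope [-0.06327979  0.49089989] -3.620837267679441
lo slope [-0.08727073  0.46852823] -4.98760787636939
rod 355 [-0.08041834  0.57560222] -4.597737158265014 [0.57118472 0.05764391 0.05371027]
cap 493 [0.50651517 0.34031822 0.0976757 ] (506.805419921875, 341.18212890625) 23.24818229675293
122.36916835699797 211.5131845841785 [0.50657742 0.34047075 0.097     ]
yel ((529.23193359375, 96.04627227783203), 28.863744735717773) [0.5295 0.1016 0.1102]
or ((534.6688232421875, 53.52219772338867), 19.16352653503418) [0.5342 0.0537 0.1219]
salt ((534.4256591796875, 16.899049758911133), 27.82354736328125) [0.537  0.0137 0.0995]
teal1 ((537.7982788085938, 204.5338592529297), 22.691787719726562) [0.5365 0.2036 0.1006]
teal2 ((455.10784912109375, 218.62295532226562), 22.740562438964844) [0.4549 0.2176 0.1004]
[281 194  10  11  69] [285.46376812 198.86956522] [0.46619567 0.10063651 0.07785913] [0.47025849 0.09693411 0.074     ]
[171 212  20  10 147] [180.75510204 216.83673469] [0.48619069 0.34907495 0.08801337] [0.51244431 0.3377218  0.074     ]
[4.24976080e-01 5.04193619e-02 3.93113887e-04]
[0.42014349 0.0515634  0.00142207]
cap2 296 [0.49775463 0.34288153 0.09546598] [0.480791   0.31747515 0.08510226] [0.52721417 0.36268372 0.10065322]
```

Call:
drive_tool(plan=[[0,0,0,0,0,8.25,1],[0,0,0,0,0,8.25,1],[0.016,-0.036,0,0,0,0,0.5],[0.016,-0.036,0,0,0,0,0.0],[0.016,-0.036,0,0,0,0,-0.3],[0.016,-0.036,0,0,0,0,-0.3],[0.016,-0.036,0,0,0,0,-0.3],[0.016,-0.036,0,0,0,0,-0.3],[0.016,-0.036,0,0,0,0,-0.3],[0.016,-0.036,0,0,0,0,-0.3]], newtons=20)

```text
t: 1.25
tcp_pos: [0.33, -0.2841, 0.2454]
tool_rot: [0.999, 0.04, 0.0, 0.0]
force: [0.8, -0.2, 0.4]
finger_gap: 0.351
gripper_force: 0.0
```

```bash
cat >> h.py <<'E'
from scipy.spatial.transform import Rotation as R
def delta(x,y,z,yaw_y=None):
    """tool-axis shift (mm) to world target; yaw_y: wanted world angle of tool y -> turn about tool z"""
    s=manip.sense(); r=R.from_quat(s["tool_rot"]); M=r.as_matrix()
    print("t %.1f tcp %s F %s gap %.3f gf %.1f q6 %.2f"%(s["t"],(s["tcp_pos"]*1e3).round(1),s["force"].round(1),s["finger_gap"],s["gripper_force"],s["q"][5]))
    print("tool x ang %.2f y ang %.2f zz %.4f"%(np.degrees(np.arctan2(M[1,0],M[0,0])),np.degrees(np.arctan2(M[1,1],M[0,1])),M[2,2]))
    print("shift mm",(M.T@(np.array([x,y,z])-s["tcp_pos"])*1e3).round(1))
E
python3 - <<'E'
from h import *
s=snap("top")
g=lambda x,y,z:onz(s,225+(x+.5)/5-.5,170+(y+.5)/5-.5,z)
a=np.radians(4.6); X=np.array([np.cos(a),np.sin(a)]);Y=np.array([-np.sin(a),np.cos(a)])
pts={"Lo":(56,370,.064),"Li":(79,368,.064),"Ri":(521,346,.064),"Ro":(544,343,.064),"Lbacko":(42,70,.087),"Rbacko":(530,42,.087),"Rbacki":(508,44,.087),"Lbacki":(62,70,.087),"rodL":(68,92,.054),"rodR":(440,72,.054),"shelfR":(487,200,.009)}
for k,v in pts.items():
    p=g(*v)[:2]; print(k,p.round(4),"rackaxes",(p@X).round(4),(p@Y).round(4))
b=np.array([.4706,.0985]);print("btn",b@X,b@Y)
for h in((275,328),(410,322)): p=g(*h,.06)[:2];print("hole",p@X,p@Y)
delta(.4706,.0985,.16)
E
```

```text
Lo [0.4574 0.1315] rackaxes 0.4664 0.0944
Li [0.4584 0.1229] rackaxes 0.4668 0.0858
Ri [ 0.4712 -0.0435] rackaxes 0.4662 -0.0811
Ro [ 0.4725 -0.0523] rackaxes 0.4668 -0.09
Lbacko [0.5667 0.1401] rackaxes 0.5761 0.0942
Rbacko [ 0.5836 -0.0421] rackaxes 0.5783 -0.0888
Rbacki [ 0.5825 -0.0338] rackaxes 0.5779 -0.0804
Lbacki [0.5669 0.1327] rackaxes 0.5758 0.0868
rodL [0.5646 0.1307] rackaxes 0.5733 0.085
rodR [ 0.5773 -0.013 ] rackaxes 0.5744 -0.0593
shelfR [ 0.534  -0.0394] rackaxes 0.5291 -0.0821
btn 0.4769837342479025 0.06044110573877934
hole 0.478277926333603 0.011293436255450345
hole 0.47783721979048743 -0.040042191455637435
t 1.3 tcp [ 329.8 -277.3  244.9] F [-0.1  3.7 -1.3] gap 0.354 gf 0.0 q6 0.52
tool x ang 4.74 y ang -85.26 zz -1.0000
shift mm [ 171.5 -362.3   87.5]
```

Call:
drive_tool(plan=[[0.017,-0.036,0.0085,0,0,0,-0.3],[0.017,-0.036,0.0085,0,0,0,-0.3],[0.017,-0.036,0.0085,0,0,0,-0.3],[0.017,-0.036,0.0085,0,0,0,-0.3],[0.017,-0.036,0.0085,0,0,0,-0.3],[0.017,-0.036,0.0085,0,0,0,-0.3],[0.017,-0.036,0.0085,0,0,0,-0.3],[0.017,-0.036,0.0085,0,0,0,-0.3],[0.017,-0.036,0.0085,0,0,0,-0.3],[0,0,0,0,0,0,-0.3]])

```text
t: 2.3
tcp_pos: [0.457, 0.0532, 0.1681]
tool_rot: [0.999, 0.043, 0.0, -0.0]
force: [0.1, -0.1, 0.1]
finger_gap: 0.349
gripper_force: 0.0
```

Run:
```python
from h import *
delta(.4706,.0985,.084)
```

```text
t 2.3 tcp [457.   53.2 168.1] F [ 0.1 -0.1  0.1] gap 0.349 gf 0.0 q6 1.35
tool x ang 4.96 y ang -85.04 zz -1.0000
shift mm [ 17.5 -43.9  84.1]
```

Call:
drive_tool(plan=[[0.0,0,0,0,0,0.3,-0.3],[0.0088,-0.022,0,0,0,0,-0.3],[0.0088,-0.022,0.01,0,0,0,-0.3],[0,0,0.02,0,0,0,-0.4],[0,0,0.02,0,0,0,-0.4],[0,0,0.015,0,0,0,-0.4],[0,0,0.01,0,0,0,-0.4],[0,0,0.007,0,0,0,-0.4],[0,0,0,0,0,0,-0.4]])

```text
t: 3.2
tcp_pos: [0.47, 0.0942, 0.0864]
tool_rot: [0.999, 0.037, -0.001, -0.0]
force: [-0.0, 0.7, 0.0]
finger_gap: 0.302
gripper_force: 0.0
```

Run:
```python
from h import *
delta(.4706,.0985,.081)
s=snap("scene"); t=snap("top")
a=cv2.resize(s["image"][165:235,250:350,::-1],(500,350),interpolation=cv2.INTER_CUBIC)
b=cv2.resize(t["image"][215:255,230:280,::-1],(300,240),interpolation=cv2.INTER_CUBIC)
c=np.zeros((350,800,3),np.uint8);c[:,:500]=a;c[:240,500:]=b
cv2.imwrite("pics/grasp1.png",c)
```

```text
t 3.2 tcp [470.   94.2  86.4] F [-0.   0.7  0. ] gap 0.302 gf 0.0 q6 1.46
tool x ang 4.25 y ang -85.75 zz -1.0000
shift mm [ 0.9 -4.3  5.4]
```

View pics/grasp1.png

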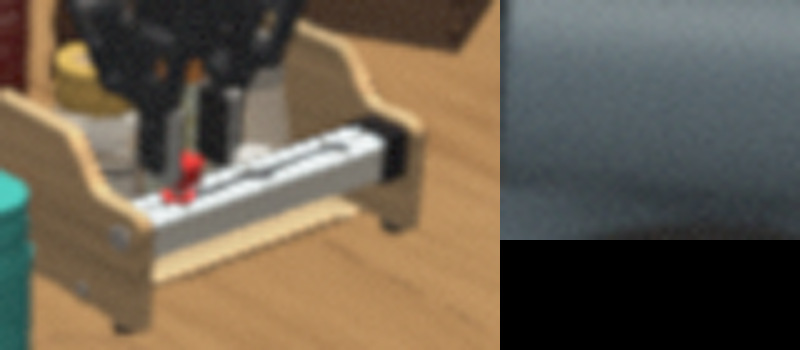

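The picture shows the two fingertips at crop (155,165) and (215,160), on either side of the red thumb piece at (190,165). They are about 4 mm off-centre, so I'll centre and lower them.

Call:
drive_tool(plan=[[0.0009,-0.0043,0,0,0,-0.3,-0.4],[0,0,0.002,0,0,0,-0.4],[0,0,0.002,0,0,0,-0.4],[0,0,0,0,0,0,-0.4],[0,0,0,0,0,0,-0.4]])

```text
t: 3.8
tcp_pos: [0.4708, 0.0994, 0.0828]
tool_rot: [0.999, 0.041, -0.0, 0.0]
force: [-0.2, 0.0, -0.0]
finger_gap: 0.298
gripper_force: 0.0
```

Run:
```python
from h import *
delta(.4706,.0985,.082)
s=snap("scene"); h=cv2.cvtColor(s["image"],cv2.COLOR_RGB2HSV)
m=((h[...,0]<6)|(h[...,0]>172))&(h[...,1]>120)&(h[...,2]>70);m[:,:260]=0;m[:,320:]=0;m[:180]=0;m[215:]=0
v,u=np.where(m);print(len(u),u.mean(),v.mean(),onz(s,u.mean(),v.mean(),.074))
```

```text
t 3.8 tcp [470.8  99.4  82.8] F [-0.2  0.  -0. ] gap 0.298 gf 0.0 q6 1.47
tool x ang 4.64 y ang -85.36 zz -1.0000
shift mm [-0.2  0.9  0.8]
58 286.6896551724138 198.6551724137931 [0.4697379  0.09383518 0.074     ]
```

Call:
drive_tool(plan=[[0,0.0008,0.0005,0,0,0,-0.5],[0,0,0,0,0,0,-0.6],[0,0,0,0,0,0,-0.62],[0,0,0,0,0,0,-0.62]])

```text
t: 4.25
tcp_pos: [0.4709, 0.0985, 0.0823]
tool_rot: [0.999, 0.04, -0.0, -0.0]
force: [-1.6, 0.9, -0.0]
finger_gap: 0.191
gripper_force: 0.0
```

Call:
drive_tool(plan=[[0,0,0,0,0,0,-0.65],[0,0,0,0,0,0,-0.65],[0,0,0,0,0,0,-0.65]])

```text
t: 4.55
tcp_pos: [0.4709, 0.0985, 0.0823]
tool_rot: [0.999, 0.04, -0.0, -0.0]
force: [-0.7, -0.2, -0.7]
finger_gap: 0.179
gripper_force: 0.0
```

Call:
drive_tool(plan=[[0,0,0,0,0,0,-0.68],[0,0,0,0,0,0,-0.68],[0,0,0,0,0,0,-0.68]])

```text
t: 4.85
tcp_pos: [0.4709, 0.0985, 0.0823]
tool_rot: [0.999, 0.04, 0.0, 0.0]
force: [0.6, -0.2, -0.0]
finger_gap: 0.161
gripper_force: 6.7
```

Call:
drive_tool(plan=[[0,0,0,0,0,0,-0.75],[0,0,0,0,0,0,-0.9],[0,0,0,0,0,0,-0.9]], newtons=25)

```text
t: 5.15
tcp_pos: [0.4709, 0.0985, 0.0824]
tool_rot: [0.999, 0.04, 0.0, 0.0]
force: [0.3, -0.7, 2.6]
finger_gap: 0.153
gripper_force: 26.1
```

Call:
drive_tool(plan=[[0,0,0.0015,0,0,0,-0.9],[0,0,0.0015,0,0,0,-0.9],[0,0,0.001,0,0,0,-0.9],[0,0,0,0,0,0,-0.9]])

```text
t: 5.55
tcp_pos: [0.4709, 0.0985, 0.0784]
tool_rot: [0.999, 0.04, 0.0, 0.0]
force: [-1.3, -0.6, 5.4]
finger_gap: 0.153
gripper_force: 26.5
```

Call:
drive_tool(plan=[[0,0,0.0013,0,0,0,-0.9],[0,0,0,0,0,0,-0.9],[0,0,0,0,0,0,-0.9]])

```text
t: 5.85
tcp_pos: [0.4709, 0.0985, 0.0773]
tool_rot: [0.999, 0.04, 0.0, 0.0]
force: [-2.0, -0.6, 6.1]
finger_gap: 0.163
gripper_force: 26.6
```

Call:
drive_tool(plan=[[0,0.001,0,0,0,0,-0.9],[0,0.001,0,0,0,0,-0.9],[0,0.001,0,0,0,0,-0.9]])

```text
t: 6.15
tcp_pos: [0.4711, 0.0959, 0.0773]
tool_rot: [0.999, 0.04, 0.0, -0.0]
force: [-1.2, 2.5, 5.9]
finger_gap: 0.156
gripper_force: 26.6
```

Lateral force is 2.5 N, which is just the slide friction, so the button is clear of the wall. I'll carry it on to 12 mm.

Call:
drive_tool(plan=[[0,0.002,0,0,0,0,-0.9],[0,0.002,0,0,0,0,-0.9],[0,0.002,0,0,0,0,-0.9],[0,0.002,0,0,0,0,-0.9],[0,0.002,0,0,0,0,-0.9],[0,0.0,0,0,0,0,-0.9]])

```text
t: 6.75
tcp_pos: [0.472, 0.0857, 0.0773]
tool_rot: [0.999, 0.04, 0.0, -0.0]
force: [-1.5, 0.5, 5.6]
finger_gap: 0.151
gripper_force: 26.6
```

Call:
drive_tool(plan=[[0,0,0,0,0,0,-0.6],[0,0,0,0,0,0,-0.58],[0,0,0,0,0,0,-0.58],[0,0,0,0,0,0,-0.58]], newtons=20)

```text
t: 7.15
tcp_pos: [0.4719, 0.0856, 0.0768]
tool_rot: [0.999, 0.04, -0.0, -0.0]
force: [-0.4, -0.3, -0.4]
finger_gap: 0.21
gripper_force: 0.0
```

Call:
drive_tool(plan=[[0,0.002,0,0,0,0,-0.58],[0,0.002,0,0,0,0,-0.58],[0,0.002,0,0,0,0,-0.58],[0,0.002,0,0,0,0,-0.58]])

```text
t: 7.55
tcp_pos: [0.4724, 0.0783, 0.0769]
tool_rot: [0.999, 0.04, -0.0, -0.001]
force: [0.9, 5.3, -1.3]
finger_gap: 0.21
gripper_force: 2.8
```

Call:
drive_tool(plan=[[0,0.002,0,0,0,0,-0.58],[0,0.002,0,0,0,0,-0.58],[0,0.002,0,0,0,0,-0.58],[0,0.002,0,0,0,0,-0.58],[0,0.002,0,0,0,0,-0.58],[0,0.002,0,0,0,0,-0.58],[0,0.002,0,0,0,0,-0.58],[0,0.002,0,0,0,0,-0.58],[0,0.002,0,0,0,0,-0.58],[0,0.002,0,0,0,0,-0.58]])

```text
t: 8.55
tcp_pos: [0.4741, 0.0584, 0.0769]
tool_rot: [0.999, 0.04, 0.0, -0.001]
force: [-0.4, 5.5, -1.2]
finger_gap: 0.208
gripper_force: 2.9
```

Call:
drive_tool(plan=[[0,0.001,0,0,0,0,-0.58],[0,0.001,0,0,0,0,-0.58],[0,0.001,0,0,0,0,-0.58],[0,0.001,0,0,0,0,-0.58],[0,0.001,0,0,0,0,-0.58],[0,0.001,0,0,0,0,-0.58]])

```text
t: 9.15
tcp_pos: [0.4746, 0.0523, 0.077]
tool_rot: [0.999, 0.04, 0.0, -0.001]
force: [0.3, 4.6, 0.3]
finger_gap: 0.21
gripper_force: 2.3
```

Call:
drive_tool(plan=[[0,0.0005,0,0,0,0,-0.58],[0,0.0005,0,0,0,0,-0.58],[0,0.0005,0,0,0,0,-0.58],[0,0.0005,0,0,0,0,-0.58],[0,0.0005,0,0,0,0,-0.58],[0,0.0005,0,0,0,0,-0.58]])

```text
t: 9.75
tcp_pos: [0.4749, 0.0483, 0.0771]
tool_rot: [0.999, 0.041, 0.0, 0.0]
force: [-0.5, 1.8, 1.6]
finger_gap: 0.214
gripper_force: 1.0
```

Call:
drive_tool(plan=[[0,0.0005,0,0,0,0,-0.58],[0,0.0005,0,0,0,0,-0.58]])

```text
t: 9.95
tcp_pos: [0.475, 0.0475, 0.077]
tool_rot: [0.999, 0.04, -0.0, 0.0]
force: [-0.3, 2.5, 1.0]
finger_gap: 0.212
gripper_force: 1.0
```

Call:
drive_tool(plan=[[0,0.0005,0,0,0,0,-0.58],[0,0.0005,0,0,0,0,-0.58]])

```text
t: 10.15
tcp_pos: [0.4751, 0.0466, 0.077]
tool_rot: [0.999, 0.04, -0.0, -0.0]
force: [0.1, 3.4, 1.7]
finger_gap: 0.209
gripper_force: 1.7
```

Run:
```python
from h import *
s=snap("scene")
cv2.imwrite("pics/pop.png",cv2.resize(s["image"][160:240,250:360,::-1],(770,560),interpolation=cv2.INTER_CUBIC))
h=cv2.cvtColor(s["image"],cv2.COLOR_RGB2HSV);P=cloud(s)
m=((h[...,0]<6)|(h[...,0]>172))&(h[...,1]>120)&(h[...,2]>70);m[:,:260]=0;m[:,340:]=0;m[:180]=0;m[215:]=0
v,u=np.where(m);print(len(u),u.min(),u.max(),v.min(),v.max());print(np.median(P[m],0),P[m][:,2].min(),P[m][:,2].max())
```

```text
27 302 306 190 199
[0.46425956 0.04547134 0.07979695] 0.06245007101850736 0.08896983505200812
```

View pics/pop.png

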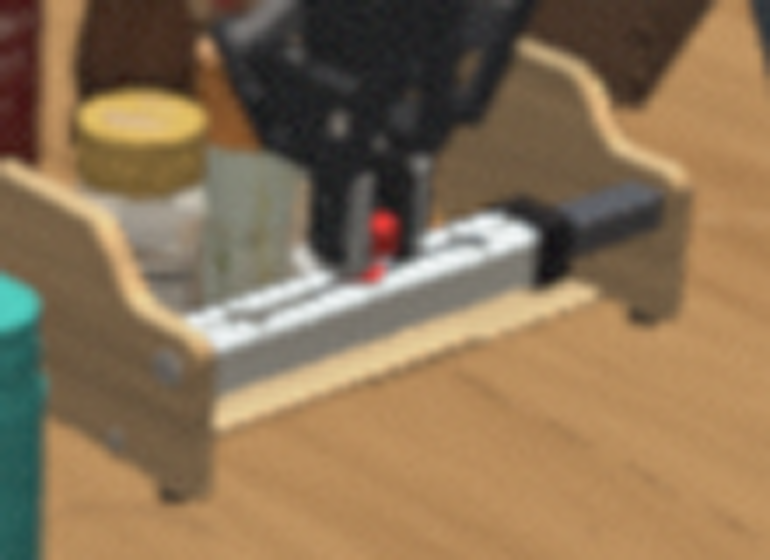

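The picture shows the end board drawn out, and the button's thumb at (383,232) standing clear of its red shoulder at (372,272), so it looks popped up. I'll back the finger off, lift, and verify.

Call:
drive_tool(plan=[[0,-0.002,0,0,0,0,-0.5],[0,0,0,0,0,0,-0.4],[0,0,-0.01,0,0,0,-0.4],[0,0,-0.025,0,0,0,-0.2],[0,0,-0.04,0,0,0,0.2],[0,-0.03,-0.03,0,0,0,1],[0,-0.045,0,0,0,8.5,1],[0,-0.045,0,0,0,8.5,1],[0,0,0,0,0,0,1]])

```text
t: 11.1
tcp_pos: [0.4718, 0.1635, 0.1833]
tool_rot: [0.996, -0.092, 0.001, -0.001]
force: [-0.1, -0.9, -0.1]
finger_gap: 0.999
gripper_force: 0.0
```

Run:
```python
from h import *
s=snap("scene");P=cloud(s)
h=cv2.cvtColor(s["image"],cv2.COLOR_RGB2HSV)
m=((h[...,0]<6)|(h[...,0]>172))&(h[...,1]>120)&(h[...,2]>70);m[:,:260]=0;m[:,340:]=0;m[:170]=0;m[215:]=0
v,u=np.where(m);print(len(u),u.mean(),v.mean(),v.min(),v.max(),np.median(P[m],0),P[m][:,2].max())
delta(.506,.3405,.17)
t=snap("top")
cv2.imwrite("pics/top2.png",cv2.resize(t["image"][165:260,200:360,::-1],(800,475),interpolation=cv2.INTER_CUBIC))
cv2.imwrite("pics/pop2.png",cv2.resize(s["image"][160:240,250:360,::-1],(770,560),interpolation=cv2.INTER_CUBIC))
```

```text
58 301.41379310344826 193.32758620689654 189 199 [0.47082482 0.05106838 0.078408  ] 0.08446415264194712
t 11.2 tcp [471.6 161.7 182.9] F [-0.1 -0.5  0. ] gap 1.002 gf 0.0 q6 1.86
tool x ang -10.47 y ang -100.47 zz -1.0000
shift mm [   1.3 -182.1   12.9]
```

View pics/pop2.png

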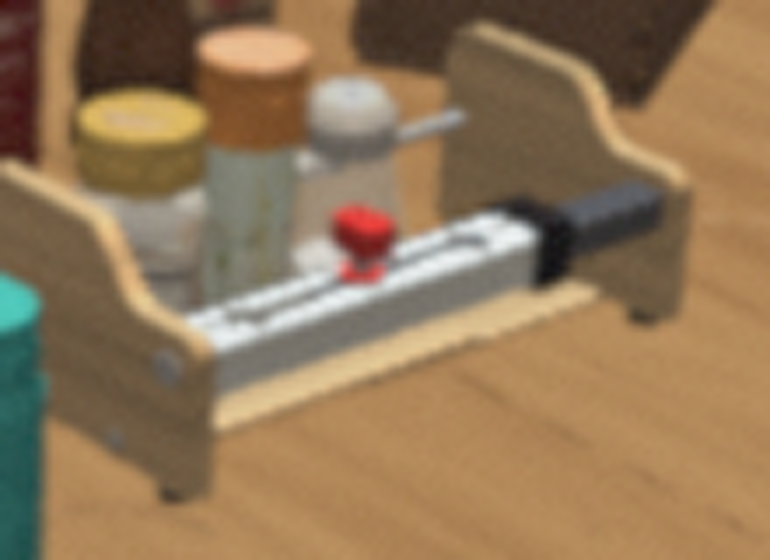

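Button is up in the second hole, with the thumb at full height at (363,230) and the shoulder showing at (362,270). The three containers still stand in place. Next is the jar.

Call:
drive_tool(plan=[[0,0,0,0,0,-8.5,1],[0,0,0,0,0,-8.5,1],[0,0,0,0,0,-8.5,1],[0,0,0,0,0,-8.5,1],[0,0,0,0,0,-8.5,1],[0,0,0,0,0,-8.5,1],[0,0,0,0,0,-8.5,1],[0,0,0,0,0,-8.5,1],[0,0,0,0,0,-8.5,1],[0,0,0,0,0,-8.5,1]])

```text
t: 12.2
tcp_pos: [0.4717, 0.1581, 0.182]
tool_rot: [0.796, 0.605, -0.001, -0.0]
force: [0.5, 0.2, -0.4]
finger_gap: 0.998
gripper_force: 0.0
```

Call:
drive_tool(plan=[[0,0,0,0,0,-8.5,1],[0,0,0,0,0,-8.5,1],[0,0,0,0,0,-3,1],[0,0,0,0,0,0,1]])

```text
t: 12.6
tcp_pos: [0.4717, 0.1583, 0.182]
tool_rot: [0.681, 0.732, -0.0, -0.0]
force: [-0.0, 0.5, -0.5]
finger_gap: 0.997
gripper_force: 0.0
```

Run:
```python
from h import *
s=snap("top");P=cloud(s)
m=(P[...,2]>.09)&(P[...,2]<.11)&(P[...,1]>.29)&(P[...,1]<.39)&(P[...,0]>.45)&(P[...,0]<.56)
m[:,:105]=0
vs,us=np.where(m);print(m.sum(),onz(s,us.mean(),vs.mean(),.097),onz(s,(us.min()+us.max())/2,(vs.min()+vs.max())/2,.097))
delta(.506,.3405,.15)
```

```text
492 [0.50664348 0.34045493 0.097     ] [0.5066103  0.34022755 0.097     ]
t 12.7 tcp [471.7 158.5 182. ] F [-0.2 -0.3 -0.8] gap 1.002 gf 0.0 q6 0.03
tool x ang 94.10 y ang 4.10 zz -1.0000
shift mm [179.1  47.2  31.9]
```

Call:
drive_tool(plan=[[0.03,0.008,0,0,0,-0.5,1],[0.03,0.008,0,0,0,0,1],[0.03,0.008,0,0,0,0,1],[0.03,0.008,0,0,0,0,1],[0.03,0.008,0,0,0,0,1],[0.027,0.008,0,0,0,0,1],[0,0,0.03,0,0,0,1],[0,0,0,0,0,0,1]])

```text
t: 13.45
tcp_pos: [0.5029, 0.3391, 0.1488]
tool_rot: [0.677, 0.736, -0.004, -0.001]
force: [-1.5, -0.3, -0.7]
finger_gap: 0.997
gripper_force: 0.0
```

Run:
```python
from h import *
delta(.5066,.3403,.088)
```

```text
t 13.4 tcp [502.9 339.1 148.8] F [-1.5 -0.3 -0.7] gap 0.997 gf 0.0 q6 0.33
tool x ang 94.73 y ang 4.73 zz -1.0000
shift mm [ 1.1  4.2 60.8]
```

Call:
drive_tool(plan=[[0.001,0.004,0,0,0,0,1],[0,0,0.02,0,0,0,1],[0,0,0.02,0,0,0,0.6],[0,0,0.014,0,0,0,0.4],[0,0,0.007,0,0,0,0.3],[0,0,0,0,0,0,0.25],[0,0,0,0,0,0,0.25]])

```text
t: 14.15
tcp_pos: [0.5098, 0.3415, 0.0917]
tool_rot: [0.677, 0.736, 0.001, 0.0]
force: [0.5, -0.1, -0.7]
finger_gap: 0.626
gripper_force: 0.0
```

Run:
```python
from h import *
delta(.5066,.3403,.088)
s=snap("scene")
cv2.imwrite("pics/jar.png",cv2.resize(s["image"][170:260,140:230,::-1],(540,540),interpolation=cv2.INTER_CUBIC))
```

```text
t 14.2 tcp [509.8 341.5  91.7] F [ 0.5 -0.1 -0.7] gap 0.626 gf 0.0 q6 0.33
tool x ang 94.71 y ang 4.71 zz -1.0000
shift mm [-0.9 -3.3  3.7]
```

View pics/jar.png

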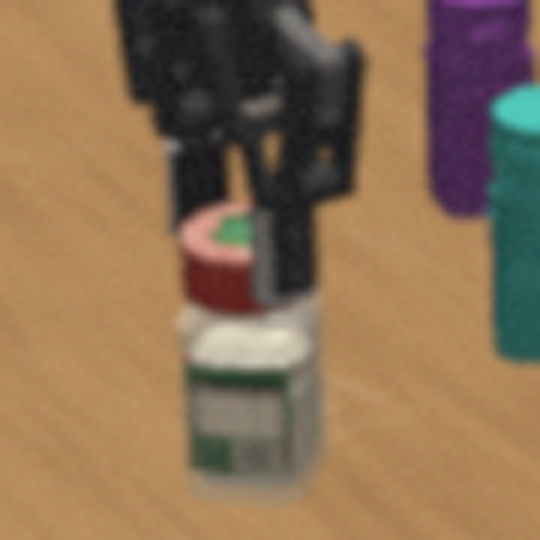

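The fingers straddle the red cap, with the right fingertip at the cap's lower edge (285,295). The tool is about 3 mm off-centre, so I'll correct that and close.

Call:
drive_tool(plan=[[-0.0009,-0.0033,0.002,0,0,0,0.25],[0,0,0,0,0,0,0.18],[0,0,0,0,0,0,0.12],[0,0,0,0,0,0,0.08],[0,0,0,0,0,0,0.0],[0,0,0,0,0,0,-0.1],[0,0,0,0,0,0,-0.1],[0,0,0,0,0,0,-0.1]], newtons=25)

```text
t: 15.0
tcp_pos: [0.5064, 0.3405, 0.0895]
tool_rot: [0.677, 0.736, 0.001, 0.0]
force: [0.2, 0.1, 4.8]
finger_gap: 0.518
gripper_force: 26.3
```

Call:
drive_tool(plan=[[0,0,-0.003,0,0,0,-0.1],[0,0,-0.012,0,0,0,-0.1],[0,0,-0.025,0,0,0,-0.1],[0,0,-0.03,0,0,0,-0.1],[0,0,-0.03,0,0,0,-0.1],[0,0,-0.03,0,0,0,-0.1],[0,0,-0.02,0,0,0,-0.1],[0,0,-0.005,0,0,0,-0.1],[0,0,0,0,0,0,-0.1]])

```text
t: 15.9
tcp_pos: [0.5059, 0.3403, 0.2447]
tool_rot: [0.677, 0.736, 0.0, 0.0]
force: [-0.8, -0.3, -1.0]
finger_gap: 0.519
gripper_force: 26.0
```

Run:
```python
from h import *
t=snap("top")   # rack, end board free of occlusion?
cv2.imwrite("pics/top3.png",cv2.resize(t["image"][165:260,200:360,::-1],(800,475),interpolation=cv2.INTER_CUBIC))
delta(.5419,-.0542,.2415)
```

```text
t 15.9 tcp [505.3 340.  243.5] F [ 0.1  0.1 -0.8] gap 0.518 gf 26.0 q6 0.33
tool x ang 94.73 y ang 4.73 zz -1.0000
shift mm [-395.9    4.     2.2]
```

View pics/top3.png

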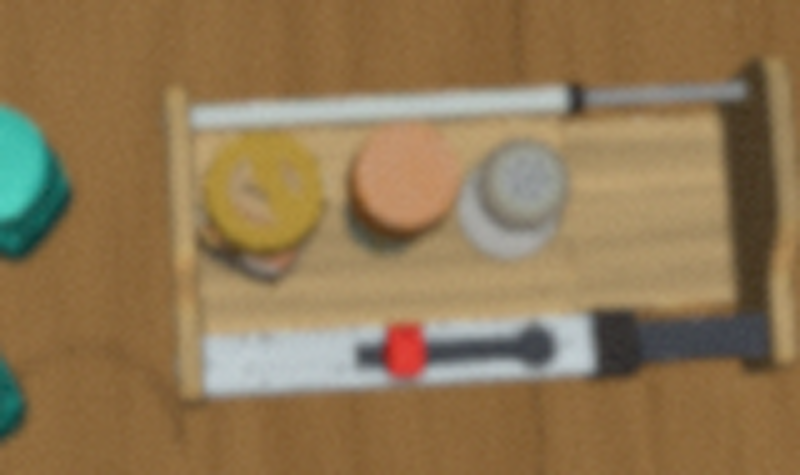

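Top view: the rack is open, the button sits at (405,350) with hole 1's end of the slot at (368,355), and the salt dome is at (525,180). The end board's inner edge is at about (772,362), and the gap is empty. I'll move over and compute the gap centre.

Call:
drive_tool(plan=[[-0.02,0,0,0,0,0,-0.1],[-0.036,0,0,0,0,0,-0.1],[-0.04,0,0,0,0,0,-0.1],[-0.04,0,0,0,0,0,-0.1],[-0.04,0,0,0,0,0,-0.1],[-0.04,0,0,0,0,0,-0.1],[-0.04,0,0,0,0,0,-0.1],[-0.04,0,0,0,0,0,-0.1],[-0.04,0,0,0,0,0,-0.1],[-0.036,0,0,0,0,0,-0.1]])

```text
t: 16.95
tcp_pos: [0.5354, -0.0321, 0.2422]
tool_rot: [0.678, 0.735, -0.001, -0.002]
force: [0.2, 1.3, -2.4]
finger_gap: 0.517
gripper_force: 26.0
```

Call:
drive_tool(plan=[[-0.015,0,0,0,0,0,-0.1],[-0.009,0.004,0,0,0,0,-0.1],[0,0,0,0,0,0,-0.1],[0,0,0,0,0,0,-0.1]])

```text
t: 17.35
tcp_pos: [0.5422, -0.0527, 0.2435]
tool_rot: [0.677, 0.736, -0.0, -0.001]
force: [0.3, -0.0, -0.8]
finger_gap: 0.517
gripper_force: 25.9
```

Run:
```python
from h import *
s=snap("top")
g=lambda x,y,z:onz(s,200+(x+.5)/5-.5,165+(y+.5)/5-.5,z)
a=np.radians(4.6); X=np.array([np.cos(a),np.sin(a)]);Y=np.array([-np.sin(a),np.cos(a)])
for k,v in {"Ri":(772,362,.064),"Ro":(795,360,.064),"Rbi":(762,62,.087),"btn":(405,350,.081),"saltdome":(525,178,.099),"sheltEdge":(572,250,.009),"slide shelf end":(737,290,.005)}.items():
    p=g(*v)[:2]; print(k,(p@X-.5278).round(4),(p@Y).round(4))
delta(.5419,-.0542,.2415)
t=snap("scene");P=cloud(t)
cv2.imwrite("pics/over.png",cv2.resize(t["image"][90:240,250:400,::-1],(600,600),interpolation=cv2.INTER_CUBIC))
```

```text
Ri -0.061 -0.1299
Ro -0.0607 -0.1389
Rbi 0.0506 -0.13
btn -0.05 0.0112
saltdome 0.0091 -0.035
sheltEdge -0.0081 -0.065
slide shelf end -0.0275 -0.1324
t 17.4 tcp [542.2 -52.5 243.6] F [-0.3  0.6 -1.6] gap 0.517 gf 25.9 q6 -0.39
tool x ang 94.82 y ang 4.82 zz -1.0000
shift mm [-1.7 -0.4  2.1]
```

View pics/over.png

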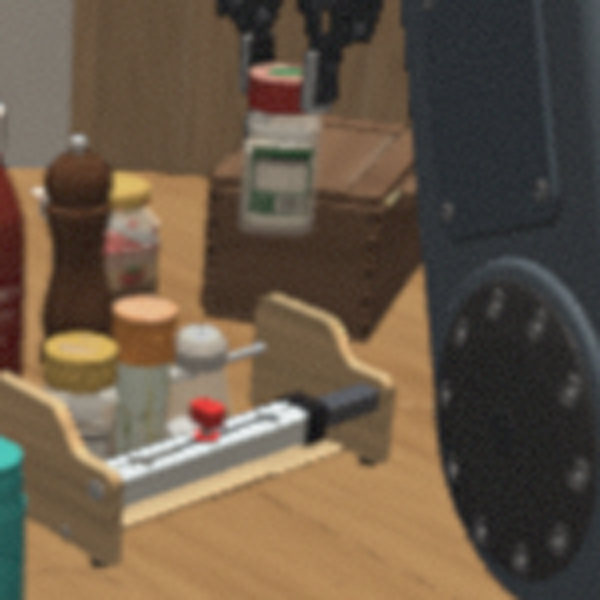

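Jar hangs upright over the gap, at (280,150); its slight lean is camera perspective. I'll lower it.

Call:
drive_tool(plan=[[-0.0017,-0.0004,0.01,0,0,0,-0.1],[0,0,0.025,0,0,0,-0.1],[0,0,0.03,0,0,0,-0.1],[0,0,0.03,0,0,0,-0.1],[0,0,0.02,0,0,0,-0.1],[0,0,0.01,0,0,0,-0.1],[0,0,0.005,0,0,0,-0.1],[0,0,0,0,0,0,-0.1],[0,0,0,0,0,0,-0.1]])

```text
t: 18.35
tcp_pos: [0.5431, -0.0558, 0.1148]
tool_rot: [0.677, 0.736, 0.0, 0.001]
force: [0.7, -0.3, -1.5]
finger_gap: 0.518
gripper_force: 26.0
```

Run:
```python
from h import *
delta(.5419,-.0542,.0945)
```

```text
t 18.4 tcp [543.1 -55.8 114.8] F [ 0.7 -0.3 -1.5] gap 0.518 gf 26.0 q6 -0.39
tool x ang 94.74 y ang 4.74 zz -1.0000
shift mm [ 1.7 -1.1 20.3]
```

Call:
drive_tool(plan=[[0.0015,-0.001,0.006,0,0,0,-0.1],[0,0,0.005,0,0,0,-0.1],[0,0,0.003,0,0,0,-0.1],[0,0,0.002,0,0,0,-0.1],[0,0,0.001,0,0,0,-0.1],[0,0,0,0,0,0,-0.1]])

```text
t: 18.95
tcp_pos: [0.5412, -0.0544, 0.0969]
tool_rot: [0.677, 0.736, -0.0, -0.0]
force: [-0.2, -0.1, -1.4]
finger_gap: 0.522
gripper_force: 26.0
```

Call:
drive_tool(plan=[[0,0,0.001,0,0,0,-0.1],[0,0,0.0005,0,0,0,-0.1],[0,0,0,0,0,0,-0.1]])

```text
t: 19.25
tcp_pos: [0.5412, -0.0543, 0.0955]
tool_rot: [0.677, 0.736, -0.0, -0.0]
force: [0.7, 0.3, -1.2]
finger_gap: 0.521
gripper_force: 26.0
```

Call:
drive_tool(plan=[[0,0,0.0005,0,0,0,-0.1],[0,0,0.0005,0,0,0,-0.1],[0,0,0,0,0,0,-0.1]])

```text
t: 19.55
tcp_pos: [0.5413, -0.0543, 0.0945]
tool_rot: [0.677, 0.736, 0.0, 0.0]
force: [0.5, 0.5, -1.3]
finger_gap: 0.518
gripper_force: 26.0
```

Call:
drive_tool(plan=[[0,0,0.0005,0,0,0,-0.1],[0,0,0,0,0,0,-0.1]])

```text
t: 19.75
tcp_pos: [0.5412, -0.0544, 0.0944]
tool_rot: [0.677, 0.736, 0.0, 0.0]
force: [-1.2, 0.7, 2.9]
finger_gap: 0.521
gripper_force: 26.4
```

Contact, about 4 N. I'll release gradually and then lift.

Call:
drive_tool(plan=[[0,0,0,0,0,0,0.02],[0,0,0,0,0,0,0.06],[0,0,0,0,0,0,0.12],[0,0,0,0,0,0,0.2],[0,0,0,0,0,0,0.25],[0,0,0,0,0,0,0.25]], newtons=20)

```text
t: 20.35
tcp_pos: [0.5412, -0.0543, 0.0939]
tool_rot: [0.677, 0.736, -0.0, -0.0]
force: [0.4, 0.2, 0.2]
finger_gap: 0.625
gripper_force: 0.0
```

Call:
drive_tool(plan=[[0,0,-0.004,0,0,0,0.25],[0,0,-0.01,0,0,0,0.25],[0,0,-0.025,0,0,0,0.25],[0,0,-0.04,0,0,0,0.3],[0,0,-0.04,0,0,0,0.3],[-0.04,0,-0.02,0,0,0,0.3],[-0.045,0,0,0,0,0,0.3],[-0.045,0,0,0,0,0,0.3],[-0.045,0,0,0,0,0,0.3],[0,0,0,0,0,0,0.3]])

```text
t: 21.35
tcp_pos: [0.5567, -0.235, 0.2343]
tool_rot: [0.679, 0.734, -0.0, 0.003]
force: [-0.3, 0.2, -0.6]
finger_gap: 0.647
gripper_force: 0.0
```

Run:
```python
from h import *
delta(.5419,-.0542,.0945)
s=snap("scene");t=snap("top")
a=cv2.resize(s["image"][140:240,250:370,::-1],(400,333),interpolation=cv2.INTER_CUBIC)
b=cv2.resize(t["image"][165:265,220:340+20,::-1],(400,286),interpolation=cv2.INTER_CUBIC)
c=np.zeros((333,800,3),np.uint8);c[:,:400]=a;c[:286,400:]=b
cv2.imwrite("pics/final.png",c)
```

```text
t 21.4 tcp [ 556.7 -235.   234.3] F [-0.3  0.2 -0.6] gap 0.647 gf 0.0 q6 -0.66
tool x ang 94.42 y ang 4.42 zz -1.0000
shift mm [182.1  -1.3 138.9]
```

View pics/final.png

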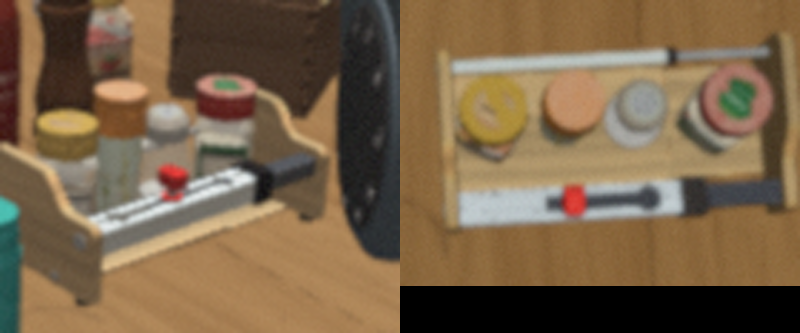

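The red jar stands upright in the gap at (225,115) left and (738,98) right. The button is up in hole 2 at (573,200), and the three containers are undisturbed.

```bash
python3 -c "
from station import manip
print(manip.sign_off())"
```

```text
the job is handed in; nothing more can be done
None
```

The job is done and handed in: the button is up in the next hole, the end board is drawn out, the red-capped jar stands upright in the gap, and the three containers are still in place, after about 21 s of robot time.

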